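Press a proud core back into a tape roll with the bench clamp

TASK

The tape roll standing in the clamp's cradle has a cardboard core that sticks out of one side. Pump the clamp's trigger until the jaw has pushed the core in flush and bears firmly on the roll, but do not go on squeezing hard once it is tight or the film gets crushed. Then press the release lever and slide the jaw all the way back to its stop, leaving the roll in its cradle and the other things on the bench where they are.

Things in the scene. Friction and masses are not known exactly. Their poses are not given: they have to be found in the camera images.
- press: Bench-mounted one-hand bar clamp on a grey base plate, 120 x 262 x 10 mm. Origin on the table under the middle of the bar. +y runs along the steel bar from the sliding jaw to the fixed jaw, +x across it, +z up. The bar, over x = 0, is 8 mm wide and 20 mm tall, its top 155 mm above the table. A rear post 159 mm high stands at y = -132 to -116 mm.
- fixed_jaw (a point): Middle of the fixed jaw's thick round rubber pad (100 mm diameter), 70 mm above the table, against which the roll is pressed. The rubber gives about 1 mm for each 40 N. Behind it stands the jaw casting, 159 mm high, out to 30 mm beyond this point along +y of the press.
- cradle (a point): Middle of the wooden V cradle, at the height of the resting roll's axis (70 mm above the table). Fixed to the press.
- carriage (a joint): Travel of the sliding jaw along the bar, m: 0 = fully back at its stop, growing towards the fixed jaw; about 0.062 when the plate bears on the roll. A black housing round the bar (34 mm wide, top 167 mm above the table) carries the plate below and, on top from front (+y) to back, release lever, trigger and grip. An inner brake lets it go forward, but not back unless the release is pressed.
- grip_top (a point): Top of the fixed upright grip at the back of the sliding jaw, 233 mm above the table. The grip is black, 28 mm wide, 14 mm thick, 65 mm tall. Trigger and grip together measure 67 mm along the bar when the trigger is let go.
- press_plate: Round rubber-faced plate of the sliding jaw, 100 mm diameter, 9 mm thick, hanging upright across the bar. Origin: centre of its face towards the roll, 70 mm above the table. The roll's film is crushed when the plate squeezes it with more than 75 N.
- trigger (a joint): Angle of the trigger, rad: 0 = let go (a spring brings it back), 0.32 = squeezed to its hard stop. The first 0.08 is free play; a full squeeze drives the jaw 6 to 9 mm forward. It can be pinched against the grip, or just pushed back (-y of the press) with closed fingers: the brake holds the jaw. Push at the pad: 4 to 9 N running free, 9 to 13 N pushing the core in, 15 N and rising once tight.
- trigger_pad (a point): Middle of the front face (to +y of the press) of the trigger paddle, where a finger pushes it back. Black paddle 26 mm wide, 10 mm thick, 52 mm long, upright in front of the grip, leaning forward 0.2 rad when let go; this point is then 217 mm above the table, 20 mm below the paddle's top. A full squeeze takes it 40 mm back on the jaw. Once tight, the plate squeezes with 2 to 3 times the push here.
- release (a joint): Angle of the release lever, rad: about -0.03 let go (sprung), 0.2 fully pressed, its tab then about 13 mm back. Takes 2 to 6 N. From about 0.05 the brake is off, and pushing on slides the whole jaw back with the tab (under 6 N). Let go, the brake grips again.
- release_tab (a point): Middle of the front face (to +y of the press) of the release lever's upright steel tab: 28 mm wide across the bar, 6 mm thick, 26 mm tall, over the bar in front of the trigger, 183 mm above the table, 28 mm above the bar's top, 18 mm in front of the press plate's face. Pressed by pushing it back (-y of the press).
- roll: Roll of packing tape standing loose in the V cradle between the jaws, 110 mm diameter, 48 mm wide, about 0.4 kg. Origin: its centre, 70 mm above the table. Its y axis is the roll's axis, along the bar. It stands up to 3 mm clear of the fixed jaw's pad.
- core (a joint): How far the cardboard core (84 mm outer diameter) sticks out of the roll's side that faces the sliding jaw, m: 0 = flush. It sits tight: about 14 N push it in.
- core_face (a point): Centre of the core's end that sticks out, on the roll's axis.
- spare_roll1: A tape roll lying flat, 110 mm diameter, 48 mm high. Origin: centre of its underside. To be left alone.
- spare_roll2: Another such roll lying flat. To be left alone.
- empty_core: An empty cardboard core standing on end, 84 mm diameter, 48 mm high. Origin: centre of its underside. To be left alone.
- caliper: A digital caliper lying beside the clamp on the robot's side, 235 x 80 x 13 mm. Origin: middle of its beam, on the table. To be left alone.
- cutter: A grey utility cutter, 160 x 22 x 16 mm, lying behind the clamp. To be left alone.
- pen: A pen on the blue clipboard, 135 mm long. To be left alone.
Not all that is in view belongs to the job. Leave any pink look-alike of the roll alone.

How it is judged (in metres and radians):
On the way, in this order (a step that is already met when the one before it is completed fails the run):
1. the trigger is squeezed (value of joint trigger above 0.15 rad), for 0.02 s.
2. the trigger is let back for the next pump (value of joint trigger below 0.05 rad), for 0.02 s.
3. the core is flush and the plate bears on the roll with more than 25 N (value of joint core below 0.0012 m and contact force between press_plate and roll above 25 N), for 0.05 s.
4. the release lever is pressed (value of joint release above 0.05 rad), for 0.05 s.
At the end, for the whole second after the job is handed in: The core is flush with the roll's side within 1.5 mm, the jaw carriage is within 4 mm of its back stop, trigger and release lever are let go, and the roll rests in the cradle, its centre within 12 mm of the cradle's middle (value of joint core between -0.0015 and 0.0015 m and value of joint carriage below 0.004 m and value of joint each of trigger, release below 0.04 rad and horizontal distance between roll and cradle below 0.012 m and height (world z) of roll between 0.065 and 0.075 m and linear speed of roll below 0.02 m/s); the robot touches nothing.
It fails at once if the roll was crushed: the press plate squeezed it with more than 75 N (contact force between press_plate and roll above 75 N).
It fails at once if another thing on the bench was moved by more than 30 mm (distance of any of spare_roll1, spare_roll2, empty_core, caliper, cutter, pen from where it was at the start of the episode above 0.03 m).
It also fails if it takes over 45 s, if anything falls off the work surface, if the arm or the gripper's body presses on something with over 40 N, if the wrist force passes 120 N, or if a joint passes its speed limit or range.

ROBOT

A 7-joint arm with a two-finger parallel gripper is mounted at the origin on the work surface. World frame = base frame: x ahead of the robot, y to its left, z up, the work surface at z = 0. Lengths are in mm, angles in rad, forces in N, time in s.
With the tool pointing down it reaches from about 425 to 950 mm from the base axis. Payload 4.7 kg.
Tool frame: the origin (TCP) lies midway between the tips of the shut fingers; the grasp point (between the pads) lies grip_depth behind it (grip_depth is the distance from the TCP to the grasp point, in mm); z points along the fingers, y is the direction in which the jaws open and shut (so a half turn about z gives the same grasp; the last joint's range is limited). The gripper opens to 87 mm and grips with 3 to 60 N. Pads are 19 mm wide; open, the fingers measure 117 mm over their backs; the gripper's body (75 mm by 190 mm) begins 51 mm behind the grasp point.
Start: joints at [1.256, 0.469, -0.049, 1.532, 0.024, 1.141, -0.082], TCP at [190.346, -647.625, 222.573] pointing down, gripper open.
Joint ranges: [-2.59, 2.59], [-0.33, 1.99], [-1.39, 1.29], [0.1, 2.45], [-1.04, 4.18], [0.21, 1.99], [-2.66, 2.66]. Speed limits (rad/s): [2.57, 2.57, 3.14, 3.14, 3.14, 3.14, 3.14].

INTERFACE

Orientations are given as a unit quaternion [w, x, y, z].
In Python, from rig import * gives the robot as it stands.
- The arm moves only by the tool play_rows, never from a script. Its arguments are lists of equal length, an entry for each row: "offset": the shift along the world's x, y, z in mm, a list of three; "twist": the turn, a rotation vector about the world's x, y, z in degrees, a list of three. In form: {"offset": [[dx, dy, dz], ...], "twist": [[wx, wy, wz], ...]}. A call has 1 to 5 rows; each row shifts and turns the commanded pose from where the row before left it; what a row does not reach is not made up. A row lasts 1/8 s, in which the tool goes at most 62.5 mm and 10.7 degrees, less where a joint would pass 70% of its speed; a pose out of reach is approached as far as the arm can. A call is refused whole if a number of a shift passes 62.5 or a number of a turn 10.7, either way. A call with a gripper value outside its range is refused whole. "gripper" is the closure, from -1 (fully open) to 1 (shut), set as the call begins (left out, the last holds). The fingers move at their own pace and stop on an object; "grip_force" is the grip in N (left out, the last holds). Time passes only in rows, so rows that do not move let the fingers close. It gives the time, the measured TCP pose, the force and the opening at its end, in the units of the state.
- get_state(): the state, without advancing time (a new reading comes with each control period).
- capture(name): name is "side" or "top"; returns a dict with "color" (420x560x3 uint8, red, green, blue), "depth" (420x560 float32, mm along the optical axis (not along the pixel's ray), 0 where there is no reading), "intrinsics" (3x3 intrinsics, pixels), "k1" (the pictures are not rectified: a ray, as slopes to the right and down, at radius r is drawn at 1 + k1 r^2 times it, then the intrinsics apply), "extrinsics" (4x4, takes a point from world to camera coordinates). Camera axes: x right, y down, z forward; pixel columns grow to the right and rows downward; lengths in mm; the calibration is good to about 2 mm. A picture is of the moment at which its call begins.
- hand_in(): hands the job in, once; it reports no verdict.
Trained networks look in the newest picture that a camera, given by its name, has taken for a name from the list of things; names that differ only in an ending like _2 or _b are one class to them, and where a whole thing is asked for, a point or a joint stands for the part that bears it (a point fixed in the world has none). Each returns a list of dicts, best first, with "conf" (0 to 1); they miss things now and then, are a little off and sometimes report something else, mostly with a low value. They report only what shows in the picture. A call takes as long as a camera call. They do not tell look-alikes from the thing itself.
- regions_of(camera, name): "mask" (420x560 bool, what is visible of it).
- landmark_of(camera, name): "centre" ([x, y, z] in mm, in the coordinates of the camera as it stood for that picture, good to about 4 mm: a listed point, or the origin of a listed thing).
The state is a dict: "clock": time; "qpos": joint angles; "joint_vel": joint speeds; "joint_torque": joint torques, N m; "tool_pos": TCP position; "tcp_rot": TCP orientation; "force": force on the tool from outside, world axes, zero at the start; "wrist_torque": the same for the moment, N m; "width": opening from 0.0 (shut) to 1.0 (fully open).
Only numpy, scipy, OpenCV 4.12 (cv2) and the standard library are available. Lean on these libraries where they do the work, as an engineer would, in place of code of your own. Each camera call takes 0.05 s, during which the arm holds its last target.

## Working session

There is one attempt and no reset: what is moved stays moved. The work goes in short steps, Python scripts to look and compute and a tool call to move; the robot and the scene stay as the last step left them, time stands still between calls to the robot, and variables do not carry over. Pictures are saved under pics/ and viewed, and the job is handed in when it is done.

Besides the shell and the picture viewer there is one more tool, called as a command line: name --argument value ..., lists and objects as JSON in quotes. play_rows: Moves the arm, as the interface text tells. Its arguments: {"type":"object","properties":{"offset":{"type":"array","items":{"type":"array","items":{"type":"number"}}},"twist":{"type":"array","items":{"type":"array","items":{"type":"number"}}},"gripper":{"type":"number"},"grip_force":{"type":"number"}},"required":["offset","twist"]}

```bash
mkdir -p pics; ls; cat > h.py <<'E'
from rig import *
import numpy as np, cv2
def towld(c,p):
    E=np.array(c['extrinsics']); return (np.linalg.inv(E)@np.append(p,1))[:3]
E
python3 - <<'E'
from h import *
s=get_state(); print(s)
for n in ['side','top']:
    c=capture(n); cv2.imwrite(f'pics/{n}0.png',c['color'][:,:,::-1])
    E=np.array(c['extrinsics']); print(n,np.round(E,3).tolist(),c['intrinsics'],c['k1'])
    for t in ['press','fixed_jaw','cradle','grip_top','press_plate','trigger_pad','release_tab','roll','core_face','spare_roll1','empty_core','caliper','cutter','pen']:
        for d in landmark_of(n,t)[:3]: print(n,t,round(d['conf'],2),np.round(towld(c,d['centre']),1))
E
```

```text
pics
{'clock': 0.0, 'qpos': array([ 1.25606456,  0.46945343, -0.04858995,  1.53371257,  0.02412591,
        1.14098111, -0.08228996]), 'joint_vel': array([-5.22504055e-04,  7.40456403e-04, -6.07126112e-04,  4.29704835e-04,
        2.82180693e-05, -6.57788180e-04, -1.49960120e-03]), 'joint_torque': array([ 2.75699485e-04, -5.07975197e+01, -8.10629642e-02, -2.36157793e+01,
       -6.14473410e-02,  3.77768709e-02,  1.75786586e-04]), 'tool_pos': array([ 190.14870671, -647.03250028,  221.48344557]), 'tcp_rot': array([-9.65730934e-04,  9.89800966e-01,  1.42453780e-01, -1.88503114e-04]), 'force': array([-0.05939528, -0.18921552, -0.41517441]), 'wrist_torque': array([-0.02403687, -0.01452914,  0.00528456]), 'width': 1.0011848776819947}
side [[0.949, -0.315, -0.006, -485.602], [-0.243, -0.721, -0.649, 216.114], [0.2, 0.617, -0.761, 1367.533], [0.0, 0.0, 0.0, 1.0]] [[463.6322351    0.         279.50158879]
 [  0.         463.6322351  206.96576379]
 [  0.           0.           1.        ]] -0.03502819772511018
side press 0.82 [ 5.462e+02  1.049e+02 -3.000e-01]
side fixed_jaw 0.65 [506.9 179.5 
[... 1162 characters left out ...]
 232. ]
top press_plate 0.51 [542.5 117.2  69.5]
top press_plate 0.29 [530.4 132.8 183.2]
top trigger_pad 0.46 [536.1 109.8 217.5]
top release_tab 0.55 [530.8 133.7 184.8]
top roll 0.97 [516.3 156.4  67.3]
top roll 0.59 [321.2 259.   54.8]
top roll 0.57 [ 468.3 -196.7   57.5]
top core_face 0.71 [412.6  41.6   4.3]
top core_face 0.59 [300.4 243.9  50.3]
top core_face 0.37 [531.2 125.3  70.4]
top spare_roll1 0.96 [505.9 402.9  -2.9]
top spare_roll1 0.81 [633.8 392.1   0.8]
top spare_roll1 0.59 [530.2 131.2 185.5]
top empty_core 0.6 [335.8 442.8   3.2]
top caliper 0.96 [410.9  45.2   4.2]
top caliper 0.24 [506.7 178.   72. ]
top cutter 0.5 [657.3 134.2   1. ]
top pen 0.67 [ 503.4 -435.4    4.2]
```

```bash
python3 - <<'E'
import cv2
for n in ['side','top']:
    i=cv2.imread(f'pics/{n}0.png'); cv2.imwrite(f'pics/{n}0b.png',cv2.resize(i,(784,588)))
E
```

```text
(no output)
```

View pics/side0b.png

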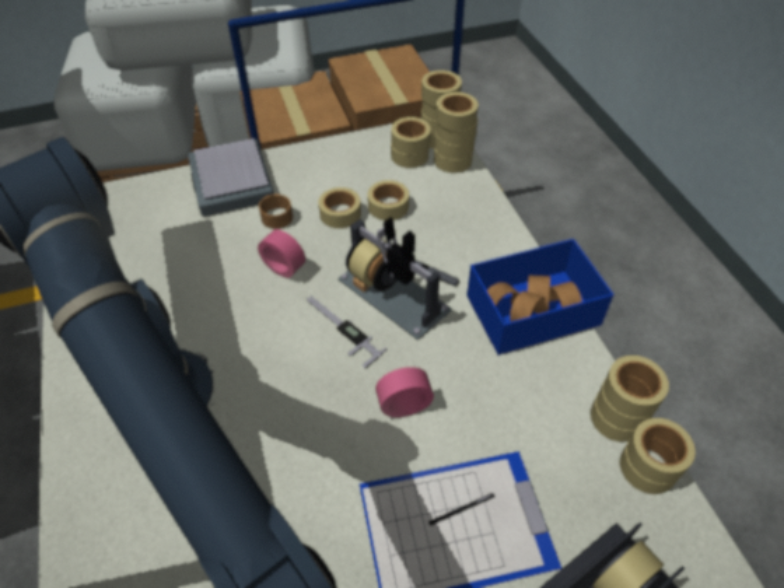

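View pics/top0b.png

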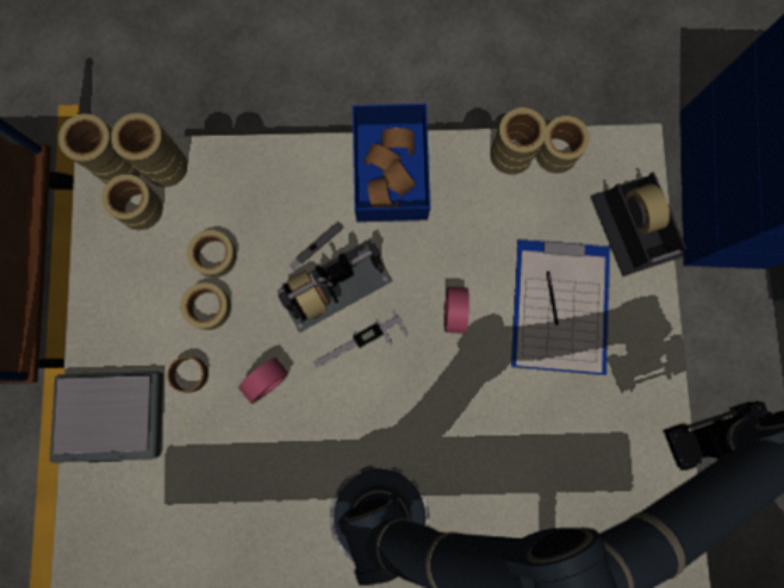

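```bash
cat >> h.py <<'E'
U=None
def fit():
    P=np.array([[546.2,104.9],[547,103.6],[506.9,179.5],[505.5,179.3],[514.7,158.1],[519.4,152.4],[568.1,62.1],[569.1,61.1],[541.7,113.2],[542.5,117.2],[538.4,112.2],[536.1,109.8],[532.8,133.9],[530.8,133.7],[516.6,157.3],[516.3,156.4]])
    m=P.mean(0); u=np.linalg.svd(P-m)[2][0]; u=u if u[1]>0 else -u
    o=np.array([546.6,104.25]); x=np.array([u[1],-u[0]])
    o=o+x*((m-o)@x)
    return o,u,x,P
o,U,X,P=fit()
def pr(p): p=np.asarray(p)[:2]-o; return np.array([p@X,p@U])
E
python3 - <<'E'
from h import *
print(o,U,X,np.degrees(np.arctan2(U[1],U[0])))
for p in P: print(np.round(pr(p),1))
# top-down depth check: heights near bar
c=capture('top'); d=c['depth']; K=np.array(c['intrinsics']); k1=c['k1']
v,u=np.mgrid[0:420,0:560]; xd=(u-K[0,2])/K[0,0]; yd=(v-K[1,2])/K[1,1]
x,y=xd.copy(),yd.copy()
for _ in range(10):
    f=1+k1*(x*x+y*y); x,y=xd/f,yd/f
pc=np.stack([x*d,y*d,d],-1); Ei=np.linalg.inv(c['extrinsics']); W=pc@Ei[:3,:3].T+Ei[:3,3]
q=(W[...,:2]-o); a=q@X; b=q@U
m=(d>0)&(abs(a)<60)&(b>-140)&(b<140)&(W[...,2]>140)
for aa,bb,z in sorted(zip(a[m],b[m],W[...,2][m]),key=lambda t:t[1]): print(round(bb),round(aa),round(z),end=' | ')
E
```

```text
[545.78163677 103.81115701] [-0.47258462  0.8812853 ] [0.8812853  0.47258462] 118.20220104352984
[0.9 0.8]
[ 1.  -0.8]
[ 1.5 85.1]
[ 0.2 85.6]
[-1.7 62.5]
[-0.3 55.3]
[ -0.  -47.3]
[  0.4 -48.7]
[ 0.8 10.2]
[ 3.4 13.4]
[-2.5 10.9]
[-5.7  9.9]
[ 2.8 32.7]
[ 0.9 33.4]
[-0.4 60.9]
[-1.1 60.3]
-131 5 154 | -131 -2 157 | -130 -16 152 | -130 -10 161 | -130 9 159 | -129 -17 144 | -129 2 159 | -129 -5 159 | -128 6 159 | -128 -1 157 | -127 -14 167 | -127 -8 157 | -127 11 155 | -126 -16 162 | -126 3 161 | -126 -4 161 | -125 -11 160 | -125 8 159 | -125 -18 157 | -125 -18 143 | -124 0 163 | -124 -7 159 | -124 -13 157 | -124 5 159 | -123 -3 162 | -123 -10 159 | -122 9 159 | -122 -17 159 | -122 2 161 | -122 -5 158 | -122 -18 150 | -121 -12 159 | -121 -19 142 | -121 6 162 | -121 -1 158 | -120 12 152 | -120 -8 158 | -120 -15 158 | -119 3 160 | -119 -3 156 | -119 -10 156 | -118 -18 158 | -118 7 161 | -118 0 160 | -118 -6 157 | -117 5 157 | -116 -15 164 | -116 -2 158 | -116 -9 157 | -116 4 152 | -115 -16 157 | -115 -9 146 | -115 -16 141 | -115 -4 156 | -114 1 153 | -113 -8 160 | -112 -8 148 | -112 -2 
[... 6208 characters left out ...]
13 156 | 101 12 160 | 101 6 156 | 102 -2 158 | 102 -18 146 | 102 -9 160 | 102 8 167 | 102 -16 157 | 103 2 160 | 103 -5 160 | 103 -12 161 | 104 13 161 | 104 6 160 | 104 -18 151 | 104 0 158 | 104 -8 161 | 105 10 161 | 105 -14 156 | 105 4 159 | 106 -3 159 | 106 -11 160 | 106 -19 144 | 106 -17 157 | 107 1 158 | 107 9 153 | 107 -6 160 | 108 -13 159 | 108 12 161 | 108 5 158 | 108 -19 153 | 108 -10 164 | 108 -2 159 | 109 -15 154 | 110 10 157 | 110 3 157 | 110 -5 159 | 110 -11 158 | 111 6 162 | 111 14 158 | 111 -18 154 | 112 -7 157 | 112 1 153 | 112 -14 157 | 112 3 162 | 112 12 156 | 112 -4 162 | 113 -11 164 | 113 -18 142 | 113 -16 155 | 114 9 158 | 114 -6 162 | 114 2 153 | 114 -13 158 | 115 5 163 |
```

play_rows --offset '[[50, 10, 30], [50, 20, 30], [50, 35, 0], [40, 45, 0], [40, 45, 0]]' --twist '[[0, 0, 0], [0, 0, 0], [0, 0, 0], [0, 0, 0], [0, 0, 0]]' --gripper 1 --grip_force 20

```text
clock: 2.17
tool_pos: [421.7, -491.1, 282.6]
tcp_rot: [0.0, 0.99, 0.142, 0.0]
force: [0.6, 0.1, -0.2]
width: 0.52
```

play_rows --offset '[[25, 55, 0], [25, 55, 0], [20, 58, 0], [20, 58, 0], [10, 60, 0]]' --twist '[[0, 0, 3], [0, 0, 3], [0, 0, 3], [0, 0, 2.8], [0, 0, 0]]'

```text
clock: 2.8
tool_pos: [521.1, -204.5, 282.7]
tcp_rot: [0.0, 0.97, 0.244, 0.0]
force: [1.1, 0.1, -0.2]
width: 0.019
```

play_rows --offset '[[0, 61, 0], [0, 61, 0], [0, 61, 0], [0, 61, 0], [0, 61, 0]]' --twist '[[0, 0, 0], [0, 0, 0], [0, 0, 0], [0, 0, 0], [0, 0, 0]]'

```text
clock: 3.42
tool_pos: [520.2, 100.1, 283.0]
tcp_rot: [0.0, 0.97, 0.243, 0.001]
force: [0.4, -1.1, -0.3]
width: 0.003
```

play_rows --offset '[[2, 42, 0], [0, 0, -40], [0, 0, -31], [0, 0, 0]]' --twist '[[0, 0, 0], [-8.8, -4.7, 0], [0, 0, 0], [0, 0, 0]]'

```text
clock: 3.92
tool_pos: [520.7, 140.0, 209.7]
tcp_rot: [0.085, 0.966, 0.243, 0.019]
force: [-0.4, 0.3, 0.5]
width: 0.008
```

```bash
cat >> h.py <<'E'
def snap(n,name,x0=None):
    c=capture(n); i=c['color'][:,:,::-1]
    if x0: i=i[x0[1]:x0[3],x0[0]:x0[2]]
    i=cv2.resize(i,None,fx=4,fy=4,interpolation=cv2.INTER_CUBIC); cv2.imwrite('pics/'+name,i); return c
E
python3 - <<'E'
from h import *
snap('side','s1.png',(220,120,360,250))
print(get_state()['tool_pos'],pr(get_state()['tool_pos']))
E
```

```text
[522.25508845 139.9712856  211.40568091] [-3.64488051 42.98567461]
```

View pics/s1.png

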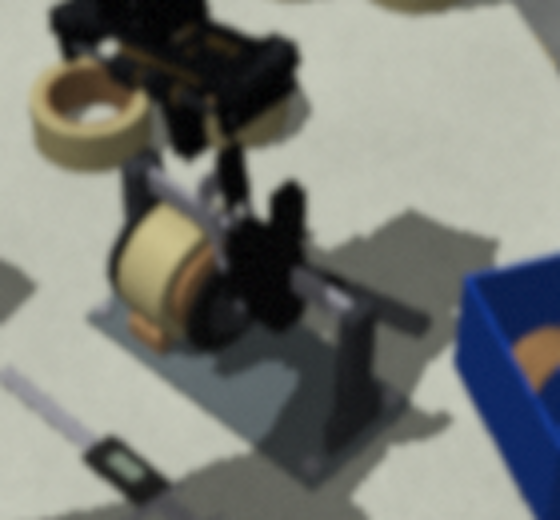

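The picture shows the closed fingers (about 185,130) just in front of the trigger (230,175) and above the bar, as planned. I'll start the first push.

play_rows --offset '[[4.7, -8.8, 0], [3.8, -7.1, 0], [1.9, -3.5, 0], [1.9, -3.5, 0], [1.9, -3.5, 0]]' --twist '[[0, 0, 0], [0, 0, 0], [0, 0, 0], [0, 0, 0], [0, 0, 0]]'

```text
clock: 4.6
tool_pos: [536.5, 114.8, 211.9]
tcp_rot: [0.084, 0.966, 0.243, 0.021]
force: [-0.8, 3.2, 1.4]
width: 0.005
```

play_rows --offset '[[2.4, -4.4, 0], [2.4, -4.4, 0]]' --twist '[[0, 0, 0], [0, 0, 0]]'

```text
clock: 4.85
tool_pos: [540.4, 108.1, 211.9]
tcp_rot: [0.082, 0.966, 0.243, 0.021]
force: [-4.7, 7.1, 4.1]
width: 0.004
```

play_rows --offset '[[2.4, -4.4, 0], [2.4, -4.4, 0]]' --twist '[[0, 0, 0], [0, 0, 0]]'

```text
clock: 5.1
tool_pos: [545.2, 99.6, 212.2]
tcp_rot: [0.082, 0.966, 0.244, 0.021]
force: [-6.4, 6.6, 5.9]
width: 0.003
```

play_rows --offset '[[2.4, -4.4, 0], [2.4, -4.4, 0]]' --twist '[[0, 0, 0], [0, 0, 0]]'

```text
clock: 5.35
tool_pos: [549.4, 91.7, 211.8]
tcp_rot: [0.081, 0.966, 0.244, 0.021]
force: [-10.4, 13.3, 8.3]
width: 0.005
```

play_rows --offset '[[1.9, -3.5, 0], [1.4, -2.6, 0]]' --twist '[[0, 0, 0], [0, 0, 0]]'

```text
clock: 5.6
tool_pos: [549.7, 91.2, 211.8]
tcp_rot: [0.078, 0.966, 0.245, 0.019]
force: [-17.1, 20.1, 10.8]
width: 0.005
```

```bash
python3 - <<'E'
from h import *
snap('side','s2.png',(220,120,360,250))
s=get_state();print(s['tool_pos'],pr(s['tool_pos']),s['force'])
E
```

```text
[549.6178074   91.32830818 211.77479001] [ -2.5184416 -12.8138664] [-14.87171889  17.16512659  11.03907223]
```

View pics/s2.png

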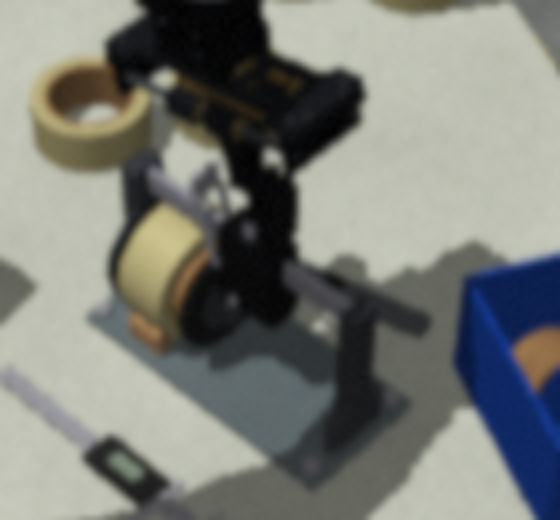

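Hard stop was reached (≈26 N with almost no motion). Now I'll let the trigger back.

play_rows --offset '[[-11.8, 22, 0], [-11.8, 22, 0], [0, 0, 0]]' --twist '[[0, 0, 0], [0, 0, 0], [0, 0, 0]]'

```text
clock: 6.02
tool_pos: [530.1, 126.7, 211.4]
tcp_rot: [0.085, 0.966, 0.244, 0.021]
force: [-0.9, 0.9, -0.0]
width: 0.005
```

```bash
python3 - <<'E'
from h import *
s=get_state();print(s['tool_pos'],pr(s['tool_pos']),s['force'],s['tcp_rot'])
c=snap('side','s3.png',(220,120,360,250))
for t in ['press_plate','trigger_pad']:
  for d in landmark_of('side',t)[:2]:
    w=towld(c,d['centre']);print(t,round(d['conf'],2),np.round(w),pr(w))
E
```

```text
[530.05043175 126.67929225 211.43468368] [-3.05655069 27.58767694] [-0.86938835  0.90472262 -0.02325707] [0.08460179 0.96576106 0.24434335 0.02108185]
press_plate 0.51 [536. 122.  73.] [ 0.02415063 20.67681764]
trigger_pad 0.55 [534. 118. 214.] [-4.02997069 18.22918999]
```

View pics/s3.png

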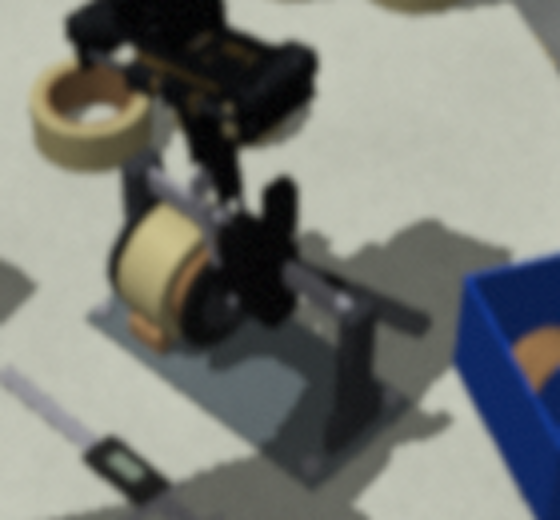

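play_rows --offset '[[2.4, -4.4, 0], [2.4, -4.4, 0], [2.4, -4.4, 0], [2.4, -4.4, 0]]' --twist '[[0, 0, 0], [0, 0, 0], [0, 0, 0], [0, 0, 0]]'

```text
clock: 6.68
tool_pos: [539.6, 110.1, 212.1]
tcp_rot: [0.082, 0.966, 0.243, 0.021]
force: [-5.9, 6.7, 6.7]
width: 0.004
```

play_rows --offset '[[1.9, -3.5, 0], [1.9, -3.5, 0]]' --twist '[[0, 0, 0], [0, 0, 0]]'

```text
clock: 6.92
tool_pos: [543.4, 102.9, 212.2]
tcp_rot: [0.083, 0.966, 0.243, 0.021]
force: [-5.8, 6.8, 6.7]
width: 0.007
```

play_rows --offset '[[1.4, -2.6, 0], [1.4, -2.6, 0]]' --twist '[[0, 0, 0], [0, 0, 0]]'

```text
clock: 7.18
tool_pos: [545.5, 98.9, 211.9]
tcp_rot: [0.082, 0.966, 0.243, 0.021]
force: [-6.5, 8.5, 4.9]
width: 0.007
```

play_rows --offset '[[1.4, -2.6, 0], [1.4, -2.6, 0]]' --twist '[[0, 0, 0], [0, 0, 0]]'

```text
clock: 7.42
tool_pos: [546.0, 98.1, 211.8]
tcp_rot: [0.079, 0.966, 0.244, 0.02]
force: [-14.6, 18.4, 10.2]
width: 0.007
```

play_rows --offset '[[-12, 22.4, 0], [-12, 22.4, 0], [0, 0, 0]]' --twist '[[0, 0, 0], [0, 0, 0], [0, 0, 0]]'

```text
clock: 7.8
tool_pos: [525.4, 135.4, 211.4]
tcp_rot: [0.085, 0.966, 0.244, 0.021]
force: [0.5, -0.7, 0.1]
width: 0.002
```

```bash
python3 - <<'E'
from h import *
s=get_state();print(s['tool_pos'],pr(s['tool_pos']),s['force'])
c=snap('side','s4.png',(220,120,360,250))
for t in ['press_plate','trigger_pad']:
  for d in landmark_of('side',t)[:2]:
    w=towld(c,d['centre']);print(t,round(d['conf'],2),np.round(w),pr(w))
E
```

```text
[525.43196004 135.43290902 211.4121946 ] [-2.98991726 37.48472939] [ 0.48218416 -0.70164644  0.09712537]
press_plate 0.57 [532. 124.  72.] [-2.87160541 24.13943409]
trigger_pad 0.64 [528. 127. 215.] [-4.68086661 28.49016185]
trigger_pad 0.42 [514. 159.  72.] [-2.36688538 63.32889751]
```

View pics/s4.png

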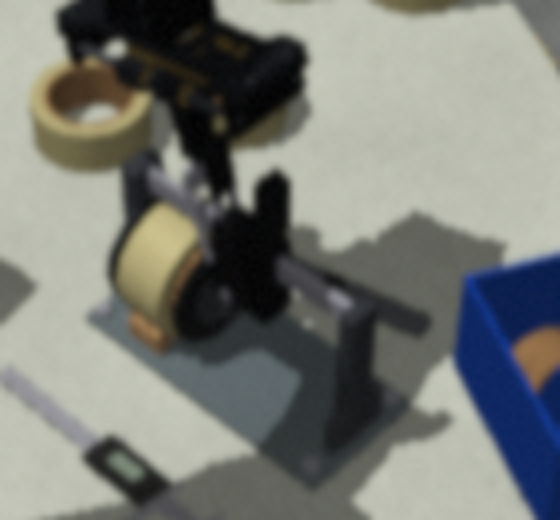

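play_rows --offset '[[2.4, -4.4, 0], [2.4, -4.4, 0], [2.4, -4.4, 0], [2.4, -4.4, 0]]' --twist '[[0, 0, 0], [0, 0, 0], [0, 0, 0], [0, 0, 0]]'

```text
clock: 8.45
tool_pos: [533.7, 121.3, 212.0]
tcp_rot: [0.081, 0.966, 0.243, 0.021]
force: [-8.4, 11.3, 7.0]
width: 0.006
```

play_rows --offset '[[1.4, -2.6, 0], [1.4, -2.6, 0]]' --twist '[[0, 0, 0], [0, 0, 0]]'

```text
clock: 8.7
tool_pos: [535.6, 118.0, 212.5]
tcp_rot: [0.081, 0.966, 0.244, 0.021]
force: [-10.8, 11.5, 8.8]
width: 0.003
```

play_rows --offset '[[1.4, -2.6, 0], [1.4, -2.6, 0]]' --twist '[[0, 0, 0], [0, 0, 0]]'

```text
clock: 8.95
tool_pos: [538.5, 112.7, 212.7]
tcp_rot: [0.081, 0.966, 0.244, 0.021]
force: [-9.9, 11.7, 10.3]
width: 0.004
```

play_rows --offset '[[1, -1.8, 0], [1, -1.8, 0]]' --twist '[[0, 0, 0], [0, 0, 0]]'

```text
clock: 9.2
tool_pos: [540.6, 108.8, 212.6]
tcp_rot: [0.081, 0.966, 0.244, 0.021]
force: [-10.3, 10.0, 10.0]
width: 0.001
```

play_rows --offset '[[1, -1.8, 0], [1, -1.8, 0]]' --twist '[[0, 0, 0], [0, 0, 0]]'

```text
clock: 9.45
tool_pos: [542.5, 105.1, 212.3]
tcp_rot: [0.081, 0.966, 0.244, 0.02]
force: [-9.1, 11.6, 9.4]
width: 0.006
```

play_rows --offset '[[0.7, -1.3, 0], [0.7, -1.3, 0]]' --twist '[[0, 0, 0], [0, 0, 0]]'

```text
clock: 9.7
tool_pos: [542.7, 104.7, 212.3]
tcp_rot: [0.079, 0.966, 0.245, 0.02]
force: [-13.5, 14.4, 10.7]
width: 0.007
```

play_rows --offset '[[-11.8, 22, 0], [-11.8, 22, 0], [0, 0, 0]]' --twist '[[0, 0, 0], [0, 0, 0], [0, 0, 0]]'

```text
clock: 10.07
tool_pos: [522.4, 142.1, 211.6]
tcp_rot: [0.085, 0.966, 0.244, 0.021]
force: [1.1, -1.0, 0.1]
width: 0.007
```

```bash
python3 - <<'E'
from h import *
s=get_state();print(s['tool_pos'],pr(s['tool_pos']),s['force'])
c=snap('side','s5.png',(220,120,360,250))
for t in ['press_plate','trigger_pad']:
  for d in landmark_of('side',t)[:1]:
    w=towld(c,d['centre']);print(t,round(d['conf'],2),np.round(w),pr(w))
E
```

```text
[522.40770948 142.11355682 211.56882122] [-2.49797341 44.80150039] [ 1.09748044 -1.01274674  0.08364499]
press_plate 0.54 [531. 136.  68.] [ 2.38289245 35.75627483]
trigger_pad 0.53 [527. 133. 217.] [-2.27539826 34.88464674]
```

View pics/s5.png

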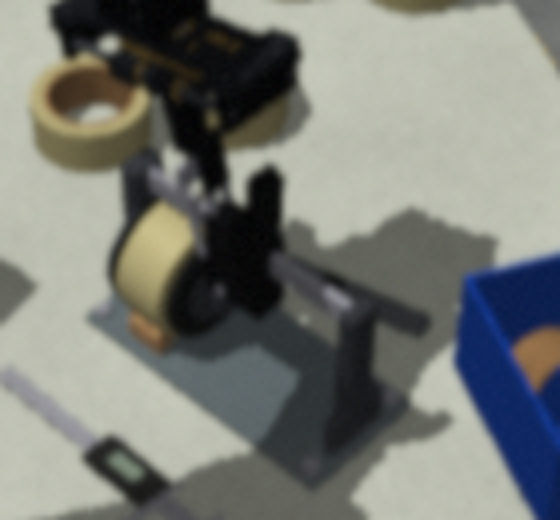

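play_rows --offset '[[2.4, -4.4, 0], [2.4, -4.4, 0], [1.4, -2.6, 0], [1.4, -2.6, 0]]' --twist '[[0, 0, 0], [0, 0, 0], [0, 0, 0], [0, 0, 0]]'

```text
clock: 10.72
tool_pos: [529.3, 130.0, 211.9]
tcp_rot: [0.082, 0.966, 0.243, 0.021]
force: [-6.8, 8.0, 5.4]
width: 0.003
```

play_rows --offset '[[1, -1.8, 0], [1, -1.8, 0]]' --twist '[[0, 0, 0], [0, 0, 0]]'

```text
clock: 10.98
tool_pos: [530.2, 128.3, 212.1]
tcp_rot: [0.081, 0.966, 0.244, 0.021]
force: [-9.9, 10.3, 7.7]
width: 0.004
```

play_rows --offset '[[1, -1.8, 0]]' --twist '[[0, 0, 0]]'

```text
clock: 11.1
tool_pos: [530.8, 127.3, 212.3]
tcp_rot: [0.081, 0.966, 0.244, 0.02]
force: [-10.2, 11.4, 9.8]
width: 0.005
```

play_rows --offset '[[1, -1.8, 0]]' --twist '[[0, 0, 0]]'

```text
clock: 11.22
tool_pos: [531.6, 125.9, 212.4]
tcp_rot: [0.081, 0.966, 0.244, 0.021]
force: [-10.3, 11.8, 9.4]
width: -0.0
```

play_rows --offset '[[0.9, -1.8, 0]]' --twist '[[0, 0, 0]]'

```text
clock: 11.35
tool_pos: [532.7, 124.2, 212.5]
tcp_rot: [0.081, 0.966, 0.244, 0.021]
force: [-10.2, 11.0, 10.0]
width: 0.004
```

play_rows --offset '[[0.9, -1.8, 0]]' --twist '[[0, 0, 0]]'

```text
clock: 11.48
tool_pos: [533.7, 122.3, 212.7]
tcp_rot: [0.081, 0.966, 0.244, 0.021]
force: [-9.9, 11.2, 11.0]
width: 0.005
```

play_rows --offset '[[0.7, -1.3, 0]]' --twist '[[0, 0, 0]]'

```text
clock: 11.6
tool_pos: [534.5, 120.9, 212.7]
tcp_rot: [0.081, 0.966, 0.244, 0.021]
force: [-9.8, 10.7, 11.1]
width: 0.007
```

play_rows --offset '[[0.7, -1.3, 0]]' --twist '[[0, 0, 0]]'

```text
clock: 11.72
tool_pos: [535.2, 119.5, 212.8]
tcp_rot: [0.081, 0.966, 0.244, 0.021]
force: [-9.9, 10.9, 9.9]
width: 0.009
```

play_rows --offset '[[0.7, -1.3, 0]]' --twist '[[0, 0, 0]]'

```text
clock: 11.85
tool_pos: [535.7, 118.6, 212.8]
tcp_rot: [0.081, 0.966, 0.244, 0.021]
force: [-10.9, 12.8, 11.6]
width: 0.009
```

play_rows --offset '[[0.7, -1.3, 0]]' --twist '[[0, 0, 0]]'

```text
clock: 11.98
tool_pos: [536.1, 117.8, 212.9]
tcp_rot: [0.08, 0.966, 0.244, 0.021]
force: [-12.5, 13.3, 10.8]
width: 0.004
```

play_rows --offset '[[0.7, -1.3, 0]]' --twist '[[0, 0, 0]]'

```text
clock: 12.1
tool_pos: [536.5, 117.0, 212.8]
tcp_rot: [0.08, 0.966, 0.244, 0.021]
force: [-13.2, 13.5, 11.6]
width: 0.004
```

play_rows --offset '[[0.7, -1.3, 0]]' --twist '[[0, 0, 0]]'

```text
clock: 12.22
tool_pos: [536.9, 116.3, 212.8]
tcp_rot: [0.08, 0.966, 0.245, 0.02]
force: [-14.0, 14.6, 12.8]
width: 0.004
```

play_rows --offset '[[0.7, -1.3, 0]]' --twist '[[0, 0, 0]]'

```text
clock: 12.35
tool_pos: [537.3, 115.5, 212.8]
tcp_rot: [0.079, 0.966, 0.245, 0.02]
force: [-14.4, 14.5, 11.4]
width: 0.006
```

play_rows --offset '[[0.7, -1.3, 0]]' --twist '[[0, 0, 0]]'

```text
clock: 12.48
tool_pos: [537.8, 114.8, 212.8]
tcp_rot: [0.079, 0.966, 0.245, 0.02]
force: [-15.2, 16.7, 13.0]
width: 0.009
```

play_rows --offset '[[0.5, -0.9, 0]]' --twist '[[0, 0, 0]]'

```text
clock: 12.6
tool_pos: [538.0, 114.3, 212.8]
tcp_rot: [0.079, 0.966, 0.245, 0.02]
force: [-16.8, 17.2, 13.6]
width: 0.01
```

```bash
python3 - <<'E'
from h import *
F=[]
for i in range(3):
    s=get_state();F.append(s['force']); c=capture('side')
print(pr(s['tool_pos']),np.round(F,1),[np.round(f[:2]@U,1) for f in F])
E
```

```text
[-1.87517095 12.98981277] [[-16.8  17.2  13.6]
 [-15.7  15.9  12.9]
 [-15.7  16.7  13. ]] [np.float64(23.1), np.float64(21.4), np.float64(22.1)]
```

play_rows --offset '[[-16.5, 30.8, 0], [-16.5, 30.8, 0], [0, 0, 0], [0, 0, -15], [0, 0, -14]]' --twist '[[0, 0, 0], [0, 0, 0], [0, 0, 0], [0, 0, 0], [0, 0, 0]]'

```text
clock: 13.38
tool_pos: [509.5, 164.8, 181.0]
tcp_rot: [0.085, 0.967, 0.241, 0.02]
force: [-0.5, 0.3, 0.2]
width: 0.008
```

```bash
python3 - <<'E'
from h import *
s=get_state();print(s['tool_pos'],pr(s['tool_pos']),s['force'])
c=snap('side','s6.png',(220,120,360,250))
for t in ['press_plate','release_tab','roll']:
  for d in landmark_of('side',t)[:3]:
    w=towld(c,d['centre']);print(t,round(d['conf'],2),np.round(w),pr(w))
E
```

```text
[509.53417831 164.81343058 181.02624052] [-3.11561595 70.89039825] [-0.49966792  0.31497063  0.1966238 ]
press_plate 0.74 [527. 135.  69.] [-1.84268699 36.29168466]
press_plate 0.29 [555.  86. 236.] [ -0.77882657 -20.32556148]
release_tab 0.46 [521. 157. 189.] [ 3.37826628 58.50379742]
roll 0.88 [322. 263.  58.] [-121.70071555  246.00535729]
roll 0.68 [ 470. -196.   58.] [-207.82642659 -228.25821279]
roll 0.6 [513. 157.  69.] [-3.57818164 61.79051359]
```

View pics/s6.png

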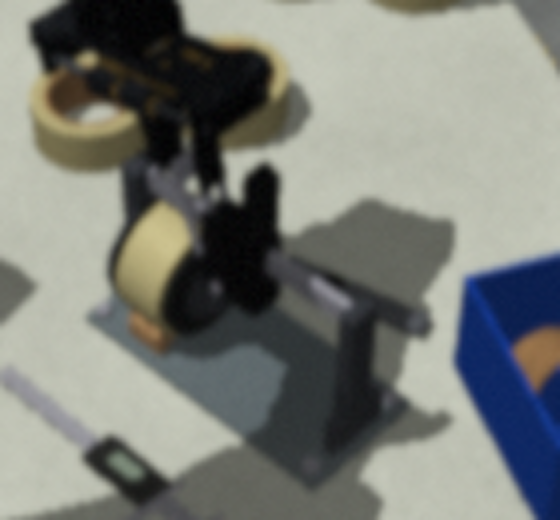

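The plate (200,300) sits against the roll with no core showing. Fingers (160,150) are in front of the release tab. Now I'll press the release.

play_rows --offset '[[1.9, -3.5, 0], [1.9, -3.5, 0], [1.9, -3.5, 0]]' --twist '[[0, 0, 0], [0, 0, 0], [0, 0, 0]]'

```text
clock: 13.95
tool_pos: [515.1, 157.1, 183.2]
tcp_rot: [0.084, 0.966, 0.243, 0.022]
force: [-0.5, 1.3, 1.5]
width: 0.003
```

play_rows --offset '[[1.9, -3.5, 0], [1.9, -3.5, 0], [1.9, -3.5, 0]]' --twist '[[0, 0, 0], [0, 0, 0], [0, 0, 0]]'

```text
clock: 14.32
tool_pos: [520.6, 146.2, 182.8]
tcp_rot: [0.084, 0.966, 0.243, 0.021]
force: [-1.3, 2.3, 3.9]
width: 0.001
```

play_rows --offset '[[1.9, -3.5, 0], [1.9, -3.5, 0], [1.9, -3.5, 0]]' --twist '[[0, 0, 0], [0, 0, 0], [0, 0, 0]]'

```text
clock: 14.7
tool_pos: [526.4, 135.3, 182.6]
tcp_rot: [0.084, 0.966, 0.243, 0.021]
force: [-1.8, 2.6, 3.6]
width: 0.005
```

play_rows --offset '[[3.3, -6.2, 0], [3.3, -6.2, 0], [3.3, -6.2, 0], [3.3, -6.2, 0], [3.3, -6.2, 0]]' --twist '[[0, 0, 0], [0, 0, 0], [0, 0, 0], [0, 0, 0], [0, 0, 0]]'

```text
clock: 15.32
tool_pos: [542.9, 103.9, 182.5]
tcp_rot: [0.084, 0.966, 0.242, 0.021]
force: [-1.3, 2.1, 3.2]
width: 0.005
```

play_rows --offset '[[1.9, -3.5, 0], [1.9, -3.5, 0]]' --twist '[[0, 0, 0], [0, 0, 0]]'

```text
clock: 15.58
tool_pos: [546.5, 97.2, 182.5]
tcp_rot: [0.084, 0.966, 0.242, 0.021]
force: [-1.9, 2.9, 4.0]
width: 0.006
```

play_rows --offset '[[1.4, -2.6, 0], [1.4, -2.6, 0]]' --twist '[[0, 0, 0], [0, 0, 0]]'

```text
clock: 15.82
tool_pos: [548.2, 94.0, 182.5]
tcp_rot: [0.083, 0.966, 0.243, 0.02]
force: [-6.5, 8.6, 7.2]
width: 0.006
```

play_rows --offset '[[0.9, -1.8, 0], [0.9, -1.8, 0]]' --twist '[[0, 0, 0], [0, 0, 0]]'

```text
clock: 16.08
tool_pos: [548.5, 93.6, 182.6]
tcp_rot: [0.081, 0.966, 0.244, 0.02]
force: [-11.1, 12.7, 8.2]
width: 0.006
```

```bash
python3 - <<'E'
from h import *
s=get_state();print(pr(s['tool_pos']),s['force'])
c=snap('side','s7.png',(220,120,360,250))
for t in ['press_plate','roll','grip_top']:
  for d in landmark_of('side',t)[:3]:
    w=towld(c,d['centre']);print(t,round(d['conf'],2),np.round(w),pr(w))
E
```

```text
[ -2.43677415 -10.29018606] [-11.06122238  12.66568043   8.17499505]
press_plate 0.68 [556.  84.  69.] [ -0.80388428 -22.51713013]
roll 0.86 [513. 158.  68.] [-3.48916988 62.84516406]
roll 0.85 [ 473. -196.   60.] [-205.58818233 -229.87234734]
roll 0.7 [319. 263.  56.] [-124.04989279  247.51536388]
grip_top 0.86 [584.  33. 234.] [  0.55450061 -80.22236817]
```

View pics/s7.png

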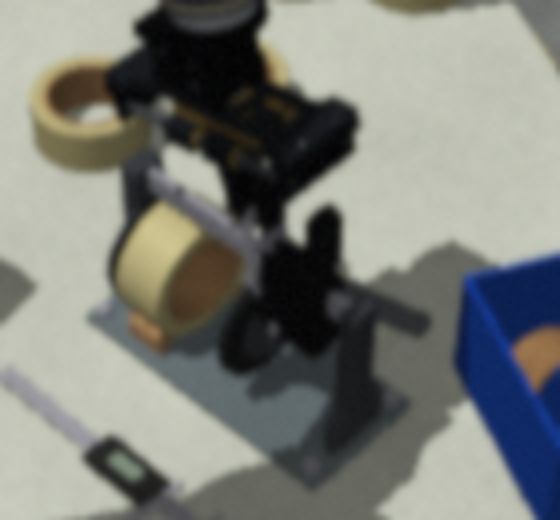

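Jaw is fully back (plate at about 255,335), the roll sits in the cradle (180,270), and the core is flush. I'll retreat now.

play_rows --offset '[[-9.5, 17.6, 0], [-9.5, 17.6, 0], [0, 0, 45], [0, 0, 55], [0, 0, 55]]' --twist '[[0, 0, 0], [0, 0, 0], [0, 0, 0], [0, 0, 0], [0, 0, 0]]'

```text
clock: 16.9
tool_pos: [532.1, 122.6, 338.6]
tcp_rot: [0.085, 0.966, 0.242, 0.021]
force: [1.6, 0.1, -0.4]
width: 0.006
```

play_rows --offset '[[0, -55, 20], [0, -55, 0], [0, -55, 0], [0, -55, 0], [0, 0, 0]]' --twist '[[0, 0, 0], [0, 0, 0], [0, 0, 0], [0, 0, 0], [0, 0, 0]]'

```text
clock: 17.52
tool_pos: [530.9, -103.1, 356.8]
tcp_rot: [0.086, 0.967, 0.237, 0.019]
force: [-1.1, -0.1, -0.3]
width: 0.005
```

```bash
python3 - <<'E'
from h import *
s=get_state();print(s['tool_pos'],s['force'])
c=snap('side','s8.png',(220,120,360,250))
for t in ['press_plate','roll','release_tab','core_face','caliper','cutter','fixed_jaw']:
  for d in landmark_of('side',t)[:3]:
    w=towld(c,d['centre']);print(t,round(d['conf'],2),np.round(w),pr(w))
c=snap('top','t8.png',(190,160,300,250))
for t in ['press_plate','roll','release_tab','trigger_pad','cradle']:
  for d in landmark_of('top',t)[:1]:
    w=towld(c,d['centre']);print(t,round(d['conf'],2),np.round(w),pr(w))
E
```

```text
[ 530.88758958 -103.12296074  356.78401897] [-1.06360017 -0.1144071  -0.26616972]
press_plate 0.7 [559.  85.  69.] [  2.59628687 -22.18153113]
roll 0.9 [320. 261.  58.] [-124.61001239  245.73113855]
roll 0.86 [ 468. -197.   56.] [-210.07952705 -228.17369539]
roll 0.82 [513. 157.  71.] [-4.08484942 62.53619524]
release_tab 0.43 [552. 100. 187.] [ 3.40900592 -6.20266797]
release_tab 0.21 [633. 394.   1.] [214.16285157 214.64711133]
core_face 0.8 [ 474. -218.   61.] [-214.77671452 -249.61186975]
core_face 0.79 [531. 140.  77.] [ 3.9728453  38.85225486]
core_face 0.61 [303. 245.  57.] [-147.00228012  238.84525759]
caliper 0.71 [406.  42.   3.] [-152.17349992   11.44436611]
fixed_jaw 0.84 [509. 181.  68.] [ 4.33312487 85.13538354]
fixed_jaw 0.67 [661. 135.   3.] [116.02408765 -26.88400356]
fixed_jaw 0.35 [517. 159.  69.] [ 1.14122462 62.12606221]
press_plate 0.45 [557.  82.  73.] [ -0.23710295 -24.7741012 ]
roll 0.97 [321. 262.  59.] [-123.15037769  245.72395109]
release_tab 0.51 [546. 100. 184.] [-1.88469421 -3.16026826]
trigger_pad 0.42 [555.  79. 218.] [ -3.67716641 -25.63537369]
cradle 0.97 [516. 152.  70.] [-3.49254831 56.8239098 ]
```

View pics/s8.png

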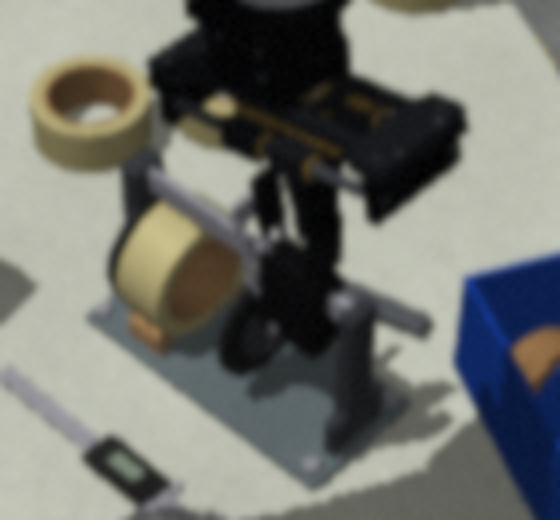

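View pics/t8.png

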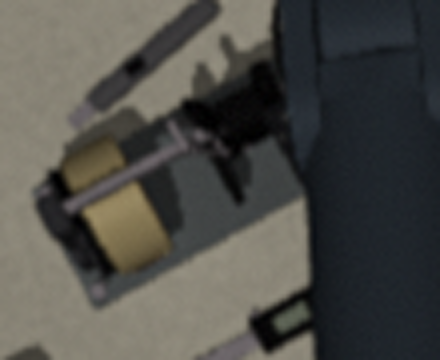

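```bash
python3 -c "
from h import *
print(hand_in())"
```

```text
the job is handed in; nothing more can be done
None
```

I did the whole job and handed it in at about 18 s. No verdict was reported.

**Pumping:** I squeezed the trigger four times with closed fingers, letting it fully back each time. The first three squeezes went to the hard stop. On the fourth, the push rose gradually as the jaw tightened, and I stopped at about 22 N.

**Squeeze force:** I could not measure the force on the roll directly. My estimates range from about 31 to 66 N from the push force, inside the required 25 to 75 N. A rougher estimate from finger travel came out higher, around 75 to 85 N, which would be near or over the crush limit. I judged it less reliable because more than the rubber was giving.

**Release:** I pressed the release tab and slid the jaw back until it met a firm stop (about 17 N, no further movement). Then I moved the arm clear.

**Last checks:**
- **Jaw:** the plate is 60 mm back from where it bore on the roll, against about 62 mm expected. The detector is good to about 4 mm, so the firm stop is the better evidence that it is fully back.
- **Roll and core:** the roll stands in the cradle. The side picture shows no core sticking out.
- **Levers:** the trigger and release look let go.
- **Other things:** the caliper reads the same position as at the start. The last side picture found no cutter by name, though it shows in the last top picture. I did not measure the spare rolls, empty core or pen again, but nothing I did touched them.
- **Top camera:** in the last top picture the detector's best match for the roll was a pink look-alike, so the final roll position rests on the side camera.

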